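# Nest a setting block on the gauge plinth

### The arm

A 6-joint arm with a two-finger parallel gripper is mounted at the origin on the work surface. World frame = base frame: x ahead of the robot, y to its left, z up, the work surface at z = 0. Lengths are in m, angles in rad, forces in N, time in s.
With the tool pointing down it reaches from about 0.25 to 0.775 m from the base axis. Payload 4 kg.
Tool frame: the origin (TCP) lies midway between the tips of the shut fingers; the grasp point (between the pads) lies 19 mm behind it (robot.tcp_to_grasp is the distance from the TCP to the grasp point, in m); z points along the fingers, x is the direction in which the jaws open and shut, and the axes are right-handed (so a half turn about z gives the same grasp; the last joint's range is limited). The gripper opens to 94 mm and grips with 3 to 60 N. Pads are 16 mm wide; open, the fingers measure 119 mm over their backs; the gripper's body (75 mm by 177 mm) begins 78 mm behind the grasp point.
Start: joints at [1.212, 0.087, 1.371, -0, 1.684, -0.103], TCP at [0.139, 0.532, 0.176] pointing down, gripper open.
Joint ranges: [-3.1, 3.1], [-0.76, 2.03], [0.27, 2.55], [-1.08, 4.22], [0.17, 2.65], [-2.57, 2.57]. Speed limits (rad/s): [2.79, 2.79, 3.14, 3.14, 3.14, 3.14].

### API

Orientations are given as [roll, pitch, yaw] about the fixed x, y, z axes, in that order (R = Rz(yaw) Ry(pitch) Rx(roll)).
In Python, from bench import get_obs, vision, robot gives the robot as it stands.
- The arm moves only by the tool servo_tool, never from a script. Its argument "targets" is text: rows parted by semicolons, each of 7 numbers parted by spaces: the opening, from 0 (shut) to 1 (fully open), then the shift along the tool's x, y, z as a fraction of full scale, then the turn, a rotation vector about the tool's x, y, z as a fraction of full scale. A call has 1 to 12 rows; each row is the pose to reach, as a shift and turn from the pose commanded when the call began, along the tool's axes at that moment, turning the shorter way round; what a row does not reach only later rows make up. Full scale, the value 1, is 0.25 m for a shift and pi rad for a turn. A row lasts 1/12 s, in which the tool goes at most 41.7 mm and 7.16 degrees, less where a joint would pass 70% of its speed; a pose out of reach is approached as far as the arm can. A call with a number of a shift or a turn outside -1 to 1 is refused whole. A call with a gripper value outside its range is refused whole. The fingers move at their own pace and stop on an object; the grip force is fixed at half the most. Time passes only in rows, so rows that repeat a pose let the fingers close. It gives the time, the measured TCP pose, the force and the opening at its end, in the units of the state.
- get_obs(): the state, without advancing time (a new reading comes with each control period).
- vision.snapshot(name): name is "scene" or "top"; returns a dict with "image" (400x640x3 uint8, red, green, blue), "mtx" (3x3 intrinsics, pixels), "k1" (the pictures are not rectified: a ray, as slopes to the right and down, at radius r is drawn at 1 + k1 r^2 times it, then the intrinsics apply), "world_from_camera" (4x4, takes a point from camera to world coordinates). Camera axes: x right, y down, z forward; pixel columns grow to the right and rows downward; lengths in m; the calibration is good to about 2 mm. A picture is of the moment at which its call begins. There is no depth.
- robot.close_job(): hands the job in, once; it reports no verdict.
The state is a dict: "time": time; "joint_positions": joint angles; "qvel": joint speeds; "joint_torque": joint torques, N m; "tool_pos": TCP position; "ee_rot": TCP orientation; "wrist_force": force on the tool from outside, world axes, zero at the start; "wrist_torque": the same for the moment, N m; "width": finger opening in m.
Only numpy, scipy, OpenCV 4.12 (cv2) and the standard library are available. Lean on these libraries where they do the work, as an engineer would, in place of code of your own. Each camera call takes 0.05 s, during which the arm holds its last target.

### The job

Set the loose aluminium block down softly on top of the small steel plinth, short of its three upright pins and with its long side towards the pair. Slide it until its long side bears snugly on both pins of the pair, then along them until its short end bears snugly on the single end pin, so that the pins centre it flat on the platform with no edge overhanging. Hold it against the pins for a moment each time, but gently (a hard push spoils their setting), then let go, and leave the V-block, the ball stand and the height gauge alone.

Things in the scene. Friction and masses are not known exactly. Their poses are not given: they have to be found in the camera images.
- plinth: Small dark steel plinth fixed to the bench: foot 80 x 100 x 12 mm, narrower waist, flat top slab 68 mm (x) by 88 mm (y), its surface 40 mm above the origin (centre of underside, on the mat). Three bare steel pins stand on it: a pair along its long +x side, one at its short +y side. Turned up to 35 degrees either way, +x roughly away from the robot. Margin with the block home: 9 to 19 mm.
- nest (a point): Centre of the plinth's top surface, axes as the plinth's. Nominally the pins (8 mm diameter, 12 mm tall) stand here at x = +24, y = +20 and -20 mm (the pair) and at x = 0, y = +34 mm (the end pin), but they are adjusted for each job: the pair stands up to 5 mm nearer or further along x, the end pin up to 5 mm along y. That setting is not measured and has to be felt.
- block: Loose bare-aluminium setting block, 40 mm (its x) by 60 mm (its y) by 28 mm tall (z up), dark 15 mm bore mark in the middle of its top and two of 5 mm along its length; about 0.2 kg, up to about 3 N to slide it on the plinth. Starts flat on the mat. Origin: centre of its underside. Half a turn makes no difference. 6 to 10 N held on it for half a second at the pins is snug; over 12 N on a pin is too hard.
- v_block: Bystander: loose black polymer V-block, 60 x 70 x 50 mm, on the mat beyond the work. Origin: centre of its underside.
- ball_stand: Bystander: polished 40 mm steel ball fixed on a loose round dark steel stand (52 mm foot), 67 mm tall in all, on the mat nearer the robot. Origin: centre of its underside.
- height_gauge: Bystander: fixed grey digital height gauge, base 150 x 110 mm, column 385 mm tall, carriage with a display, a green button and a scriber arm reaching 115 mm to its +y side; on the mat at the robot's left. Origin: centre of its underside.

How it is judged:
By the outcome, as a careful person would: the job done as asked, in the order asked, and still so for the second after the job is handed in, with the robot touching nothing.
It also fails if it takes over 72 s, if anything falls off the work surface, if the arm or the gripper's body presses on something with over 40 N, if the wrist force passes 120 N, or if a joint passes its speed limit or range.

## Working session

There is one attempt and no reset: what is moved stays moved. The work goes in short steps, Python scripts to look and compute and a tool call to move; the robot and the scene stay as the last step left them, time stands still between calls to the robot, and variables do not carry over. Pictures are saved under pics/ and viewed, and the job is handed in when it is done.

Besides the shell and the picture viewer there is one more tool, called after "Request:" as name(argument=value, ...) on one line, values as JSON. servo_tool: Moves the arm, as the interface text tells. Its arguments: {"type":"object","properties":{"targets":{"type":"string"}},"required":["targets"]}

```bash
ls; mkdir -p pics
python3 - <<'E'
from bench import get_obs, vision, robot
import cv2,numpy as np
print(get_obs(), robot.tcp_to_grasp)
for n in("scene","top"):
    s=vision.snapshot(n); cv2.imwrite(f"pics/{n}0.png",s["image"][:,:,::-1]); print(n,s["mtx"],s["k1"],s["world_from_camera"])
E
```

```text
pics
{'time': 0.0, 'joint_positions': array([ 1.21189107e+00,  8.79833401e-02,  1.37223785e+00, -3.64464811e-06,
        1.68360079e+00, -1.03088495e-01]), 'qvel': array([-6.99476441e-04,  8.06666663e-04,  5.04762460e-04, -6.31389280e-04,
       -3.37365659e-04, -6.89998377e-05]), 'joint_torque': array([-1.35183367e-03, -3.40165544e+01, -3.02432764e+01,  7.16515118e-02,
        3.27566627e-02, -1.68585243e-04]), 'tool_pos': array([0.13895361, 0.53152646, 0.17479709]), 'ee_rot': array([-3.14136685e+00,  2.21786281e-03,  1.31497941e+00]), 'wrist_force': array([ 0.38465626,  0.07082162, -0.57723261]), 'wrist_torque': array([-0.02524957,  0.03325485,  0.0106869 ]), 'width': 0.09402504997812988} 0.0188
scene [[369.82567883   0.         318.20353181]
 [  0.         369.82567883 197.78191479]
 [  0.           0.           1.        ]] -0.0649812309691221 [[ 0.51657985  0.50628476 -0.69052227  1.06481035]
 [ 0.85605254 -0.28855098  0.42885008 -0.19073955]
 [ 0.01786938 -0.81265864 -0.58246598  0.48722544]
 [ 0.          0.          0.          1.        ]]
top [[414.84113665   0.         313.61656109]
 [  0.         414.84113665 197.65045578]
 [  0.           0.           1.        ]] 0.00850297495540446 [[ 0.00859552 -0.99487186  0.10077744  0.43871737]
 [-0.99996176 -0.00838913  0.00247153  0.14264201]
 [-0.00161342 -0.10079483 -0.99490592  1.04522847]
 [ 0.          0.          0.          1.        ]]
```

View pics/top0.png

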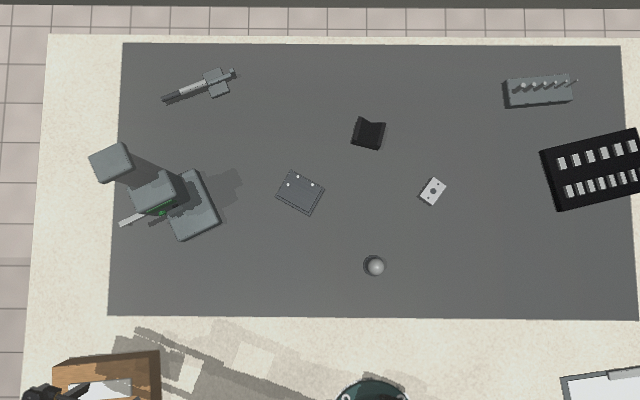

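View pics/scene0.png

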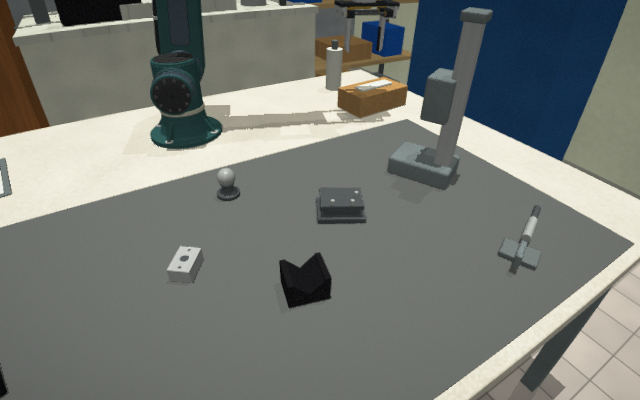

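```bash
cat > h.py <<'E'
import numpy as np, cv2
from bench import get_obs, vision, robot
def proj(s,P):
    T=np.linalg.inv(s["world_from_camera"]); p=(T@np.c_[np.atleast_2d(P),np.ones(len(np.atleast_2d(P)))].T)[:3].T
    n=p[:,:2]/p[:,2:]; r2=(n**2).sum(1,keepdims=True); n=n*(1+s["k1"]*r2)
    return n@np.diag([s["mtx"][0,0],s["mtx"][1,1]])+s["mtx"][:2,2]
def ray(s,uv):
    uv=np.atleast_2d(np.float64(uv)); 
    n=cv2.undistortPoints(uv[:,None],s["mtx"],np.array([s["k1"],0,0,0.]))[:,0]
    # project model is distorted=n*(1+k1 r^2): same as opencv
    W=s["world_from_camera"]; d=np.c_[n,np.ones(len(n))]@W[:3,:3].T
    return W[:3,3],d
def onplane(s,uv,z):
    o,d=ray(s,uv); return o+d*((z-o[2])/d[:,2])[:,None]
E
python3 - <<'E'
from h import *
t=vision.snapshot("top"); s=vision.snapshot("scene")
for P in ([0,0,0],[.139,.532,.176],[.139,.532,.3]): print(P,proj(t,P),proj(s,P))
for n,x,(a,b,c,d) in (("t",t,(265,160,340,225)),("tb",t,(410,170,455,215)),("s",s,(310,180,375,225)),("sb",s,(160,240,210,285))):
    im=x["image"][b:d,a:c,::-1]; k=int(600/max(im.shape[:2])); im=cv2.resize(im,None,fx=k,fy=k,interpolation=cv2.INTER_CUBIC)
    im=cv2.convertScaleAbs(im,alpha=1.6 if n in"ts" else 1);cv2.imwrite(f"pics/crop_{n}.png",im);print(n,k,im.shape)
for nm,uv,z in (("block",[432,191],.028),("plinth",[300,191],.04),("vb",[369,133],.03),("ball",[376,266],.04),("hgbase",[193,205],.02)): print(nm,onplane(t,uv,z))
E
```

```text
[0, 0, 0] [[372.35453692 424.58269961]] [[186.73876249 131.90130032]]
[0.139, 0.532, 0.176] [[119.02557075 388.26052047]] [[361.88411729  60.36361847]]
[0.139, 0.532, 0.3] [[ 84.92425979 414.23389693]] [[365.29591266  17.41186887]]
t 8 (520, 600, 3)
tb 13 (585, 585, 3)
s 9 (405, 585, 3)
sb 12 (540, 600, 3)
block [[ 0.56069937 -0.14658921  0.028     ]]
plinth [[0.55656745 0.17849768 0.04      ]]
vb [[0.70502456 0.00822696 0.03      ]]
ball [[ 0.37733837 -0.00561627  0.04      ]]
hgbase [[0.52173322 0.44402526 0.02      ]]
```

View pics/crop_t.png

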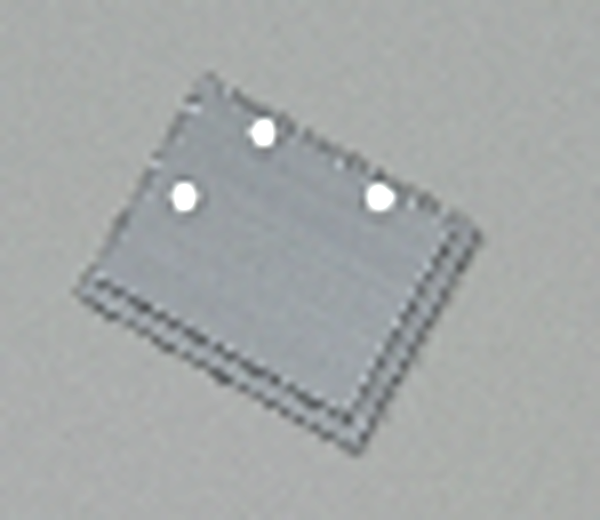

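View pics/crop_tb.png

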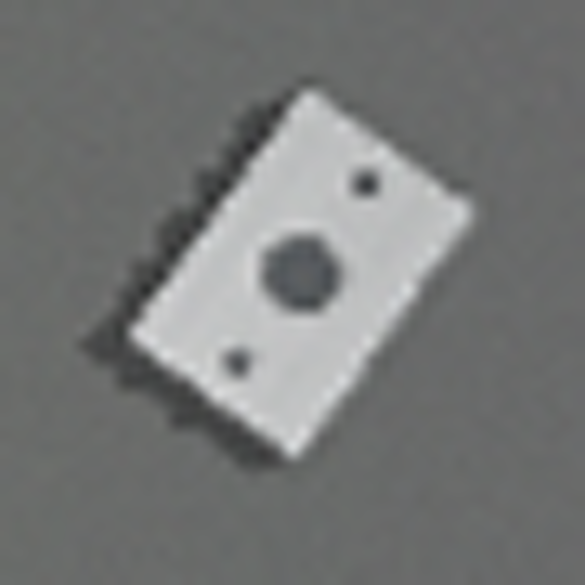

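View pics/crop_s.png

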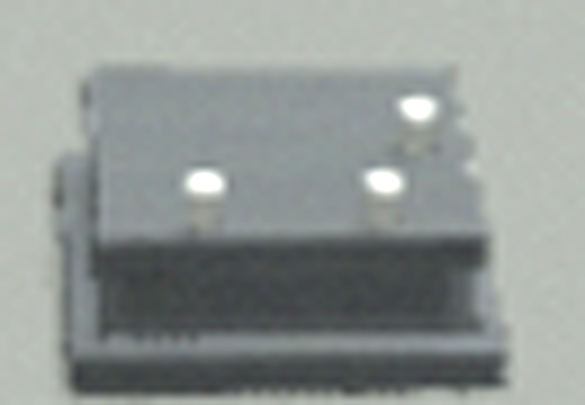

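View pics/crop_sb.png

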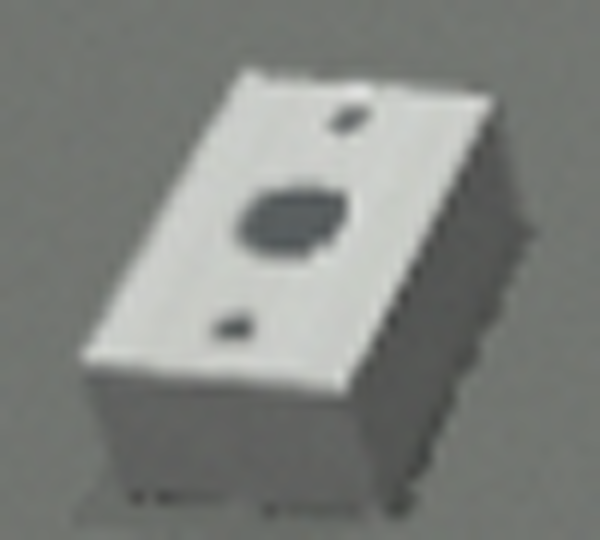

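```bash
cat > m.py <<'E'
from h import *
t=vision.snapshot("top"); s=vision.snapshot("scene")
def blobs(x,box,thr,mn):
    a,b,c,d=box; g=x["image"][b:d,a:c].min(2); k=8
    g=cv2.resize(g,None,fx=k,fy=k,interpolation=cv2.INTER_CUBIC)
    cs,_=cv2.findContours((g>thr).astype(np.uint8),cv2.RETR_EXTERNAL,cv2.CHAIN_APPROX_NONE)
    return [((c[:,0]+.5)/k-.5+[a,b]) for c in cs if cv2.contourArea(c)>mn*k*k]
T=lambda c:np.array([cv2.moments(c.astype(np.float32)[:,None])[q] for q in("m00","m10","m01")])
cen=lambda c:(lambda m:[m[1]/m[0],m[2]/m[0]])(T(c))
if __name__=="__main__":
    for n,x,box,bb in(("top",t,(265,160,340,225),(410,170,455,215)),("scene",s,(315,180,372,212),(160,240,210,285))):
        for c in blobs(x,box,140,2): p=cen(c); print(n,"pin",np.round(p,1),T(c)[0],onplane(x,p,.052)[0])
        for c in blobs(x,bb,140,100):
            W=onplane(x,c,.028)[:,:2].astype(np.float32)*1000; r=cv2.minAreaRect(W); print(n,"block",r)
    # plinth slab
    from itertools import product
    crn=np.array([[210,78],[468,222],[347,418],[92,283]])/8+[264.5,159.5]
    P=onplane(t,crn,.04); print(P, P.mean(0)); print([np.linalg.norm(P[i]-P[(i+1)%4]) for i in range(4)],[np.degrees(np.arctan2(*(P[(i+1)%4]-P[i])[1::-1])) for i in range(4)])
    crn=np.array([[97,70],[455,70],[488,238],[97,240]])/9+[309.5,179.5]
    P=onplane(s,crn,.04); print(P, P.mean(0)); print([np.linalg.norm(P[i]-P[(i+1)%4]) for i in range(4)])
E
python3 m.py
```

```text
top pin [312.  184.2] 7.359375 [0.57194374 0.14933537 0.052     ]
top pin [287.6 184.1] 7.0234375 [0.57162386 0.20831197 0.052     ]
top pin [297.4 176.1] 6.65625 [0.59136417 0.18471562 0.052     ]
top block ((561.7955322265625, -148.55679321289062), (40.261383056640625, 60.30776596069336), 53.763755798339844)
scene pin [332.3 199.8] 6.375 [0.5687519  0.15070574 0.052     ]
scene pin [352.2 199.7] 6.2421875 [0.58837885 0.18585136 0.052     ]
scene pin [356.  191.5] 5.9296875 [0.56862104 0.20942734 0.052     ]
scene block ((558.7702026367188, -148.35372924804688), (40.772499084472656, 61.65300369262695), 53.169952392578125)
[[0.61007761 0.20182253 0.04      ]
 [0.56625703 0.12244819 0.04      ]
 [0.506026   0.15877919 0.04      ]
 [0.5465666  0.23688151 0.04      ]] [0.55723181 0.17998285 0.04      ]
[np.float64(0.09066713138149646), np.float64(0.07034001567821167), np.float64(0.08799723716395391), np.float64(0.07254502432413586)] [np.float64(-118.90198895599048), np.float64(148.90187211441201), np.float64(62.56751205120676), np.float64(-28.899325380501722)]
[[0.50345777 0.16258021 0.04      ]
 [0.54611753 0.23777019 0.04      ]
 [0.60452349 0.20395049 0.04      ]
 [0.56149132 0.12719813 0.04      ]] [0.55389753 0.18287475 0.04      ]
[np.float64(0.08644875359196645), np.float64(0.06749095115015331), np.float64(0.08799257251353952), np.float64(0.0679689928543826)]
```

```bash
cat >> h.py <<'E'
from scipy.spatial.transform import Rotation as Ro
def goto(p,yaw_deg,obs=None,tilt=None):
    """fractions from measured pose to target p, pointing down at yaw"""
    o=obs or get_obs(); R=Ro.from_euler("xyz",o["ee_rot"]); 
    Rt=Ro.from_euler("xyz",[np.pi,0,np.radians(yaw_deg)])
    if tilt is not None: Rt=Rt*Ro.from_rotvec(np.radians(tilt))
    d=R.inv().apply(np.array(p)-o["tool_pos"])/.25; w=(R.inv()*Rt).as_rotvec()/np.pi
    print("shift",np.round(d,4),"turn",np.round(w,4),"t",round(o["time"],2),"pos",np.round(o["tool_pos"],4),"F",np.round(o["wrist_force"],2))
E
python3 -c "
from h import *
goto([.5563,-.1455,.14],53.5)"
```

```text
shift [-2.1994  2.3     0.1438] turn [0.     0.0002 0.1214] t 0.3 pos [0.1391 0.5319 0.1756] F [ 1.03 -0.73  0.16]
```

Request:
servo_tool(targets="1 -0.3 0.31 0 0 0 0;1 -0.6 0.62 0 0 0 0;1 -0.9 0.94 0 0 0 0;1 -0.9 0.94 0 0 0 0;1 -0.9 0.94 0 0 0 0;1 -0.9 0.94 0 0 0 0;1 -0.9 0.94 0 0 0 0;1 -0.9 0.94 0 0 0 0")

```text
time: 0.97
tool_pos: [0.3104, 0.2527, 0.1762]
ee_rot: [3.14, -0.0, 1.314]
wrist_force: [0.8, 0.0, -0.5]
width: 0.0939
```

Request:
servo_tool(targets="1 -0.9 0.94 0 0 0 0;1 -0.9 0.94 0 0 0 0;1 -0.9 0.94 0 0 0 0;1 -0.9 0.94 0 0 0 0;1 -0.9 0.94 0 0 0 0;1 -0.9 0.94 0 0 0 0;1 -0.9 0.94 0 0 0 0;1 -0.9 0.94 0 0 0 0")

```text
time: 1.63
tool_pos: [0.481, -0.025, 0.1759]
ee_rot: [3.141, 0.0, 1.313]
wrist_force: [0.5, 0.4, -0.8]
width: 0.0938
```

Request:
servo_tool(targets="1 -0.4 0.42 0.143 0 0 0.06;1 -0.4 0.42 0.143 0 0 0.1214;1 -0.4 0.42 0.143 0 0 0.1214;1 -0.4 0.42 0.143 0 0 0.1214;1 -0.4 0.42 0.143 0 0 0.1214;1 -0.4 0.42 0.143 0 0 0.1214")

```text
time: 2.13
tool_pos: [0.5559, -0.1462, 0.1389]
ee_rot: [-3.139, 0.0, 0.932]
wrist_force: [-0.8, 0.3, -0.1]
width: 0.0939
```

```bash
python3 -c "
from h import *
goto([.5563,-.1455,.006],53.5)"
```

```text
shift [0.0031 0.0012 0.5315] turn [-0.0009  0.0001 -0.0006] t 2.13 pos [ 0.5559 -0.1462  0.1389] F [-0.78  0.28 -0.1 ]
```

Request:
servo_tool(targets="1 0.003 0 0.15 0 0 0;1 0.003 0 0.3 0 0 0;1 0.003 0 0.43 0 0 0;1 0.003 0 0.5 0 0 0;1 0.003 0 0.53 0 0 0;1 0.003 0 0.53 0 0 0;1 0.003 0 0.53 0 0 0")

```text
time: 2.72
tool_pos: [0.5575, -0.1443, 0.0093]
ee_rot: [3.14, -0.001, 0.935]
wrist_force: [-0.1, -0.0, 0.4]
width: 0.0938
```

Request:
servo_tool(targets="0 0 0 0 0 0 0;0 0 0 0 0 0 0;0 0 0 0 0 0 0;0 0 0 0 0 0 0;0 0 0 0 0 0 0;0 0 0 0 0 0 0;0 0 0 0 0 0 0;0 0 0 0 0 0 0;0 0 0 0 0 0 0")

```text
time: 3.47
tool_pos: [0.5567, -0.1448, 0.0076]
ee_rot: [-3.141, -0.0, 0.934]
wrist_force: [-0.2, -0.6, -0.4]
width: 0.0377
```

Request:
servo_tool(targets="0 0 0 0 0 0 0;0 0 0 0 0 0 0;0 0 0 0 0 0 0")

```text
time: 3.72
tool_pos: [0.5567, -0.1448, 0.0076]
ee_rot: [-3.141, -0.0, 0.934]
wrist_force: [0.4, -0.3, 0.2]
width: 0.0177
```

Run:
```python
from h import *
for n in("scene","top"):
    s=vision.snapshot(n); p=proj(s,[.557,-.145,.03])[0].astype(int); print(n,p)
    a,b=max(p[0]-60,0),max(p[1]-50,0)
    cv2.imwrite(f"pics/g1{n}.png",cv2.resize(s["image"][b:b+100,a:a+120,::-1],None,fx=6,fy=6,interpolation=cv2.INTER_CUBIC))
print(get_obs()["width"])
```

```text
scene [185 256]
top [431 192]
0.009475119157720651
```

View pics/g1scene.png

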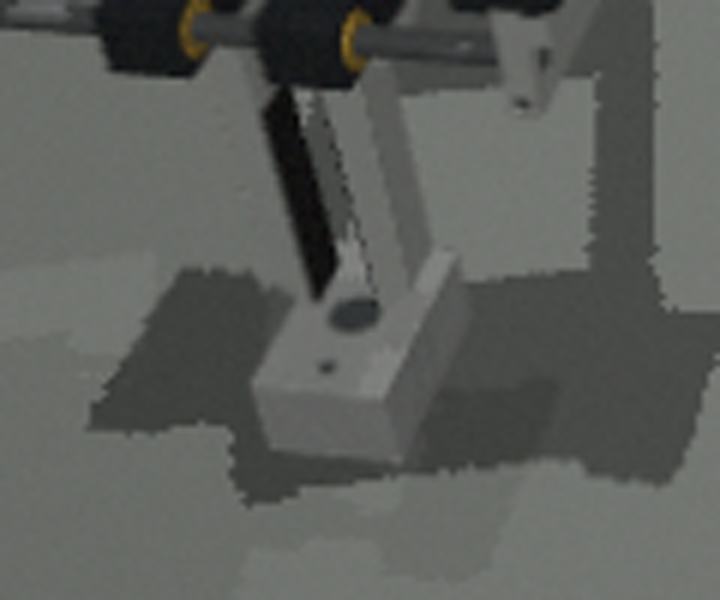

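View pics/g1top.png

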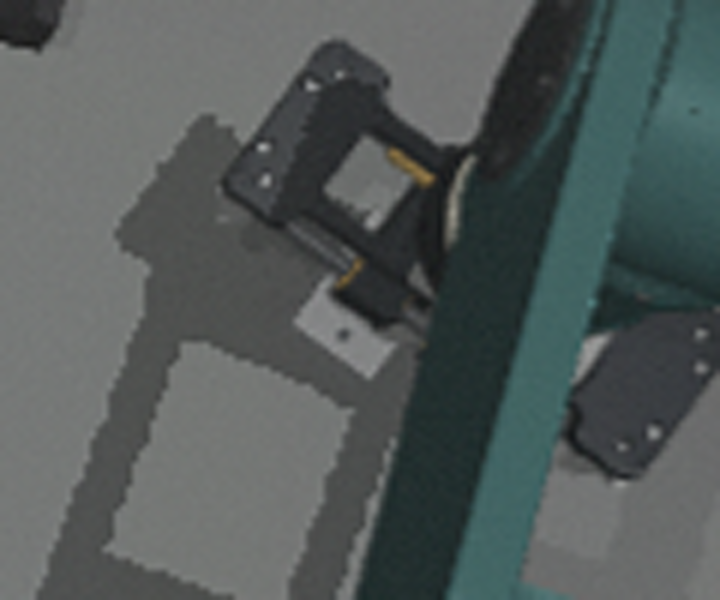

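Run:
```python
from h import *
o=get_obs(); print(o)
s=vision.snapshot("scene"); im=s["image"][:,:,::-1].copy()
p0=proj(s,[.557,-.145,.03])[0].astype(int); a,b=p0[0]-60,p0[1]-50
big=cv2.resize(im[b:b+100,a:a+120],None,fx=6,fy=6,interpolation=cv2.INTER_CUBIC)
R=Ro.from_euler("xyz",o["ee_rot"]).as_matrix()
for q,c in(([0,0,0],(0,0,255)),([0,0,-.0188],(0,255,0)),([0.047,0,0],(255,0,0)),([-.047,0,0],(255,0,0)),([0,0,-.0788],(0,255,255)),([0,0,-.0488],(0,255,255))):
    P=o["tool_pos"]+R@q; uv=(proj(s,P)[0]-[a,b]+.5)*6; cv2.circle(big,tuple(uv.astype(int)),4,c,-1); print(q,P,uv)
cv2.imwrite("pics/g2.png",cv2.convertScaleAbs(big,alpha=1.5))
```

```text
{'time': 3.8167, 'joint_positions': array([-3.53112143e-01,  2.34177299e-01,  1.54422490e+00,  9.49295610e-05,
        1.36329205e+00, -1.28675733e+00]), 'qvel': array([-0.00053308, -0.00147606, -0.00029962, -0.00068721, -0.00170285,
        0.00221949]), 'joint_torque': array([-1.89953527e-03, -3.78005898e+01, -2.78376245e+01,  5.51410747e-03,
        7.69225485e-02,  1.26933774e-04]), 'tool_pos': array([ 0.55672581, -0.14482707,  0.00765446]), 'ee_rot': array([-3.14146910e+00, -6.06984372e-05,  9.33625626e-01]), 'wrist_force': array([-0.67805805, -0.02018357,  0.00916179]), 'wrist_torque': array([-0.04825446,  0.00846843, -0.0043825 ]), 'width': 0.009475119157720651}
[0, 0, 0] [ 0.55672581 -0.14482707  0.00765446] [379.24578283 356.59195387]
[0, 0, -0.0188] [ 0.556727   -0.14482937  0.02645446] [366.80838849 311.07118178]
[0.047, 0, 0] [ 0.58468723 -0.10704931  0.00765731] [532.53575348 370.75264706]
[-0.047, 0, 0] [ 0.5287644  -0.18260483  0.0076516 ] [228.89110796 342.38503239]
[0, 0, -0.0788] [ 0.55673079 -0.14483671  0.08645446] [324.44579783 154.51231286]
[0, 0, -0.0488] [ 0.5567289  -0.14483304  0.05645446] [346.15247259 235.02827057]
```

View pics/g2.png

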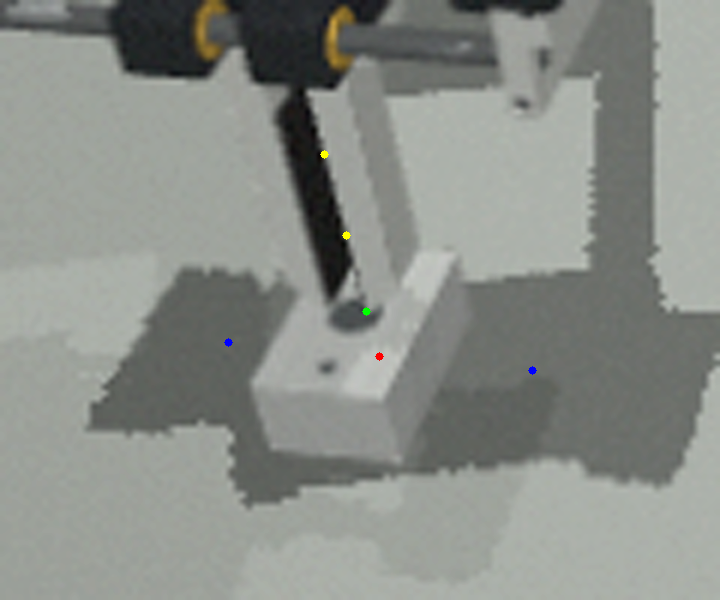

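Request:
servo_tool(targets="0 0 0 -0.1 0 0 0;0 0 0 -0.24 0 0 0;0 0 0 -0.24 0 0 0;0 0 0 -0.24 0 0 0")

```text
time: 4.2
tool_pos: [0.5588, -0.1456, 0.0707]
ee_rot: [3.136, -0.002, 0.934]
wrist_force: [0.1, 0.3, 0.4]
width: 0.0002
```

```bash
cat > look.py <<'E'
from h import *
import sys
def look(name,P0,out,w=60,h=50,k=6):
    o=get_obs(); s=vision.snapshot(name); im=s["image"][:,:,::-1]
    p0=proj(s,P0)[0].astype(int); a,b=p0[0]-w,p0[1]-h
    big=cv2.convertScaleAbs(cv2.resize(im[b:b+2*h,a:a+2*w],None,fx=k,fy=k,interpolation=cv2.INTER_CUBIC),alpha=1.5)
    R=Ro.from_euler("xyz",o["ee_rot"]).as_matrix()
    for q,c in(([0,0,0],(0,0,255)),([0,0,-.0188],(0,255,0)),([0,0,-.0788],(0,255,255)),([0,0,-.0488],(0,255,255))):
        uv=(proj(s,o["tool_pos"]+R@q)[0]-[a,b]+.5)*k; cv2.circle(big,tuple(uv.astype(int)),3,c,-1)
    cv2.imwrite(out,big); print(o["width"],o["tool_pos"],o["wrist_force"],"origin",a,b,"k",k)
E
python3 -c "
from look import *
look('scene',[.557,-.145,.05],'pics/g3.png')"
```

```text
0.0002366805832320489 [ 0.55877324 -0.14557624  0.07074931] [0.10358617 0.29770113 0.35754487] origin 122 197 k 6
```

View pics/g3.png

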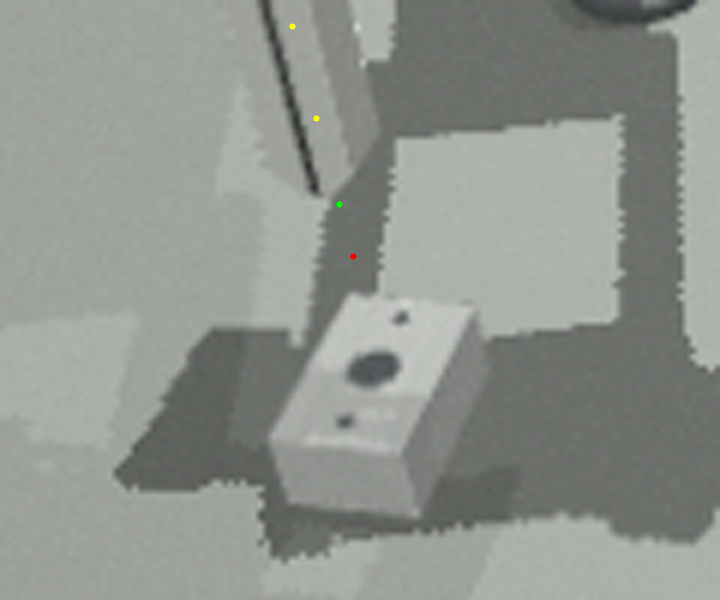

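Run:
```python
from h import *
s=vision.snapshot("scene")
for uv in ([318,197],[345,195],[378,130],[316,197]):
  px=np.array([122,197])+np.array(uv)/6-.5
  print(uv,[np.round(onplane(s,px,z)[0],4).tolist() for z in(.07,.08,.09,.1)])
t=vision.snapshot("top"); cv2.imwrite("pics/t3.png",cv2.resize(t["image"][120:270,340:500,::-1],None,fx=4.5,fy=4,interpolation=cv2.INTER_CUBIC))
print(proj(t,[.5588,-.1456,.07]))
```

```text
[318, 197] [[0.5273, -0.1478, 0.07], [0.5402, -0.1489, 0.08], [0.553, -0.1499, 0.09], [0.5659, -0.1509, 0.1]]
[345, 195] [[0.5303, -0.1408, 0.07], [0.5431, -0.142, 0.08], [0.5559, -0.1432, 0.09], [0.5687, -0.1444, 0.1]]
[378, 130] [[0.5051, -0.1246, 0.07], [0.5185, -0.1262, 0.08], [0.5319, -0.1278, 0.09], [0.5453, -0.1293, 0.1]]
[316, 197] [[0.527, -0.1484, 0.07], [0.5399, -0.1494, 0.08], [0.5528, -0.1504, 0.09], [0.5657, -0.1514, 0.1]]
[[436.61502202 189.72052976]]
```

View pics/t3.png

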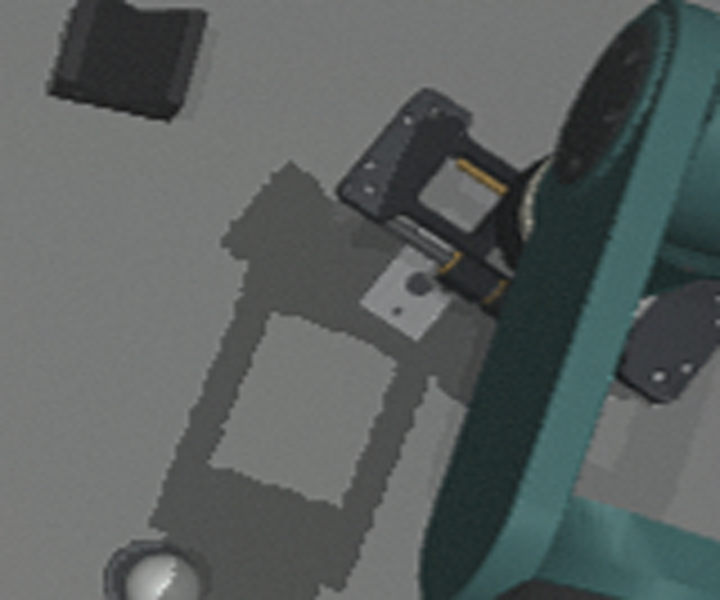

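Request:
servo_tool(targets="0.75 0 0 0 0 0 0;0.75 0 0 0 0 0 0;0.75 0 0 0 0 0 0;0.75 0 0 0 0 0 0;0.75 0 0 0 0 0 0;0.75 0 0 0 0 0 0;0.75 0 0 0 0 0 0;0.75 0 0 0.05 0 0 0;0.75 0 0 0.1 0 0 0;0.75 0 0 0.15 0 0 0;0.75 0 0 0.15 0 0 0")

```text
time: 5.27
tool_pos: [0.5537, -0.1437, 0.0254]
ee_rot: [-3.134, 0.002, 0.934]
wrist_force: [-0.8, -0.9, 0.5]
width: 0.0691
```

```bash
python3 -c "
from look import *
look('scene',[.557,-.145,.03],'pics/g4.png')
goto([.5563,-.1455,-.018],53.5)"
```

```text
0.06912096492446304 [ 0.55369945 -0.14374455  0.02539902] [-0.75026099 -0.9163552   0.53537775] origin 125 206 k 6
shift [-0.0002  0.0102  0.1796] turn [-0.0019  0.0005 -0.0001] t 5.32 pos [ 0.5545 -0.144   0.0269] F [ 0.15 -0.39  1.2 ]
```

View pics/g4.png

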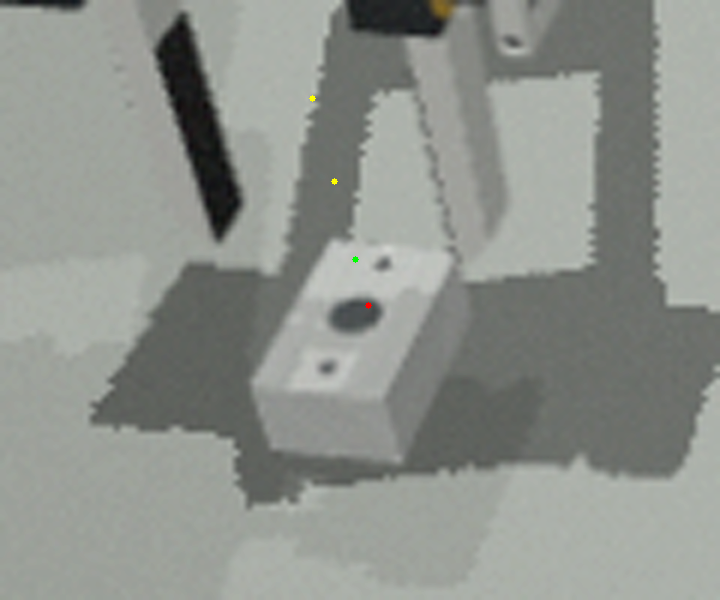

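Request:
servo_tool(targets="0.75 0 0.007 0.05 0 0 0;0.75 0 0.007 0.1 0 0 0;0.75 0 0.007 0.13 0 0 0;0.75 0 0.007 0.16 0 0 0;0.75 0 0.007 0.178 0 0 0;0.75 0 0.007 0.178 0 0 0;0.75 0 0.007 0.178 0 0 0")

```text
time: 5.9
tool_pos: [0.5581, -0.1458, -0.0145]
ee_rot: [-3.141, 0.0, 0.934]
wrist_force: [0.3, -1.0, 0.3]
width: 0.0706
```

```bash
python3 -c "
from look import *
look('scene',[.557,-.145,.03],'pics/g5.png')
goto([.5563,-.1455,-.018],53.5)"
```

```text
0.07061824197896119 [ 0.55808648 -0.14582764 -0.01448669] [ 0.34523718 -0.9552194   0.32503832] origin 125 206 k 6
shift [-0.0036 -0.0082  0.0161] turn [ 0.0002 -0.0001 -0.    ] t 5.95 pos [ 0.5585 -0.146  -0.014 ] F [0.65 0.7  0.42]
```

View pics/g5.png

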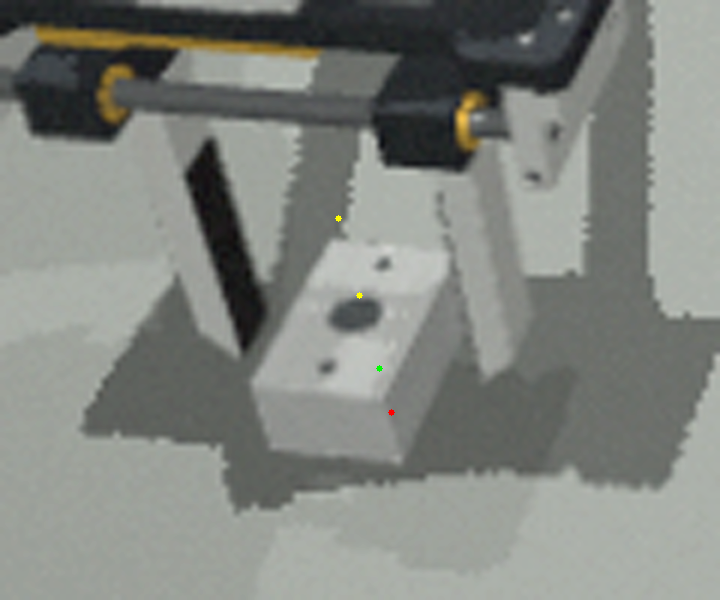

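Request:
servo_tool(targets="0.75 0 0 0.012 0 0 0;0.75 0 0 0.024 0 0 0;0.75 0 0 0.024 0 0 0;0.75 0 0 0.024 0 0 0")

```text
time: 6.28
tool_pos: [0.558, -0.1459, -0.0204]
ee_rot: [-3.141, -0.0, 0.934]
wrist_force: [1.0, 0.2, 0.3]
width: 0.0707
```

Request:
servo_tool(targets="0 0 0 0 0 0 0;0 0 0 0 0 0 0;0 0 0 0 0 0 0;0 0 0 0 0 0 0;0 0 0 0 0 0 0;0 0 0 0 0 0 0;0 0 0 0 0 0 0")

```text
time: 6.87
tool_pos: [0.5582, -0.1459, -0.0202]
ee_rot: [3.141, -0.0, 0.934]
wrist_force: [0.1, 0.7, 0.2]
width: 0.0399
```

Request:
servo_tool(targets="0 0 0 -0.02 0 0 0;0 0 0 -0.1 0 0 0;0 0 0 -0.2 0 0 0;0 0 0 -0.3 0 0 0;0 0 0 -0.4 0 0 0;0 0 0 -0.4 0 0 0;0 0 0 -0.4 0 0 0")

```text
time: 7.45
tool_pos: [0.5592, -0.1462, 0.0811]
ee_rot: [3.138, -0.001, 0.934]
wrist_force: [-0.0, 0.3, -2.2]
width: 0.0396
```

```bash
python3 -c "
from look import *
look('scene',[.557,-.145,.09],'pics/g6.png')
goto([.5507,.1787,.08],-29.05)"
```

```text
0.039605880325924284 [ 0.55921669 -0.14624806  0.08108889] [-0.02674251  0.32004023 -2.17565125] origin 118 179 k 6
shift [ 1.0263 -0.7947 -0.004 ] turn [-2.000e-04  2.000e-04  4.586e-01] t 7.5 pos [ 0.5577 -0.1457  0.0789] F [ 0.14  0.6  -2.38]
```

View pics/g6.png

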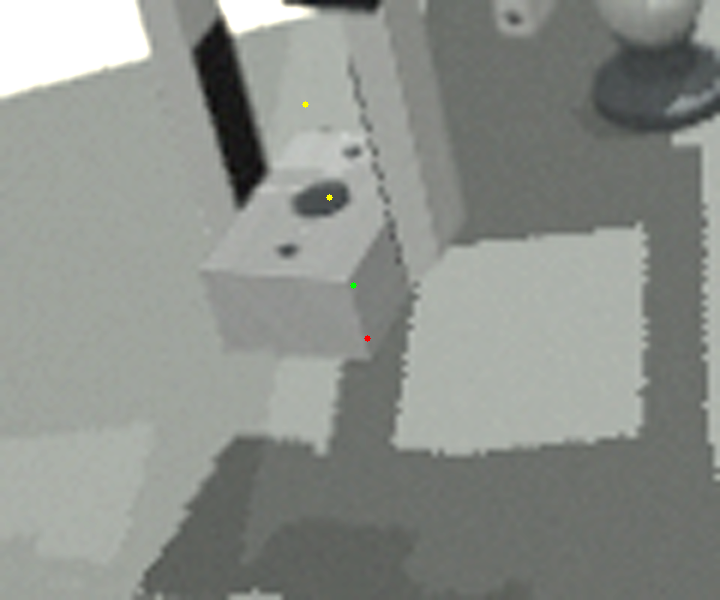

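Request:
servo_tool(targets="0 0.1 -0.07 0 0 0 0.04;0 0.2 -0.15 0 0 0 0.08;0 0.3 -0.23 0 0 0 0.12;0 0.4 -0.31 0 0 0 0.16;0 0.5 -0.39 0 0 0 0.2;0 0.6 -0.47 0 0 0 0.24;0 0.7 -0.55 0 0 0 0.28;0 0.8 -0.62 0 0 0 0.32;0 0.9 -0.69 0 0 0 0.36;0 0.96 -0.74 0 0 0 0.4;0 0.98 -0.76 0 0 0 0.44;0 0.98 -0.76 0 0 0 0.4586")

```text
time: 8.5
tool_pos: [0.5487, 0.1661, 0.0761]
ee_rot: [3.138, 0.005, -0.509]
wrist_force: [-0.5, -1.1, -1.9]
width: 0.0396
```

Request:
servo_tool(targets="0 0 0 0 0 0 0;0 0 0 0 0 0 0;0 0 0 0 0 0 0;0 0 0 0 0 0 0")

```text
time: 8.83
tool_pos: [0.5508, 0.1635, 0.0788]
ee_rot: [3.141, 0.001, -0.507]
wrist_force: [0.0, 0.1, -1.5]
width: 0.0399
```

```bash
python3 -c "
from look import *
goto([.5507,.1787,.045],-29.05)"
```

```text
shift [-0.0296 -0.0532  0.1351] turn [0.0003 0.0004 0.    ] t 8.83 pos [0.5508 0.1635 0.0788] F [ 0.02  0.11 -1.54]
```

Request:
servo_tool(targets="0 -0.015 -0.026 0.05 0 0 0;0 -0.0295 -0.053 0.1 0 0 0;0 -0.0295 -0.053 0.135 0 0 0;0 -0.0295 -0.053 0.135 0 0 0;0 -0.0295 -0.053 0.135 0 0 0;0 -0.0295 -0.053 0.135 0 0 0")

```text
time: 9.33
tool_pos: [0.5512, 0.1792, 0.0458]
ee_rot: [3.141, 0.0, -0.507]
wrist_force: [1.2, 0.7, -2.7]
width: 0.0399
```

```bash
python3 -c "
from look import *
look('scene',[.555,.18,.06],'pics/p1.png')
look('top',[.555,.18,.06],'pics/p1t.png')
goto([.5507,.1787,.025],-29.05)"
```

```text
0.03985727504412972 [0.55116007 0.17920784 0.04579361] [ 1.20331615  0.65709619 -2.74700066] origin 280 139 k 6
0.0396027620816631 [0.55155801 0.1792077  0.04635496] [-0.2221094   0.09117705 -2.25178977] origin 239 140 k 6
shift [-0.0027  0.0039  0.0866] turn [-0.0003 -0.0003 -0.0001] t 9.43 pos [0.5517 0.1792 0.0467] F [ 0.08 -0.53 -1.61]
```

View pics/p1.png

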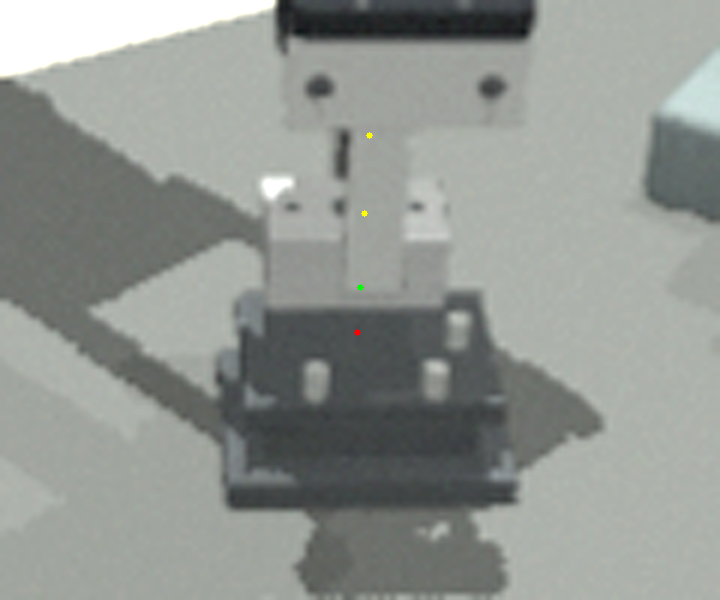

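View pics/p1t.png

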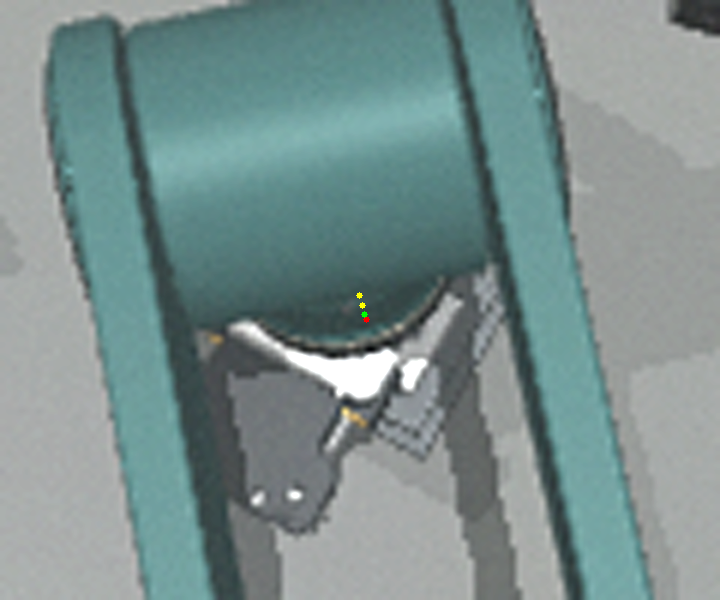

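```bash
cat >> h.py <<'E'
C=np.array([.5556,.1814]); A=np.radians(-29.05); EX=np.array([np.cos(A),np.sin(A)]); EY=np.array([-np.sin(A),np.cos(A)])
def nest(P): d=np.atleast_2d(P)[:,:2]-C; return np.round(np.c_[d@EX,d@EY]*1000,1)
def world(x,y): return C+EX*x/1000+EY*y/1000
E
python3 - <<'E'
from h import *
s=vision.snapshot("scene"); o=np.array([280,139])
f=lambda uv,z: nest(onplane(s,o+np.array(uv)/6-.5,z))
print("corners",f([[266,303],[445,305]],.0665)); print("top edge", f([[267,238],[450,240]],.0945))
print("pins top",f([[316,363],[437,363],[460,314]],.052)); print("finger tip",f([[348,288],[405,291]],.0755))
print(nest(get_obs()["tool_pos"][None]),get_obs()["tool_pos"])
E
```

```text
corners [[  9.1 -37. ]
 [ 10.9  23.4]]
top edge [[ 12.3 -37.6]
 [ 13.9  22.7]]
pins top [[ 23.7 -20.5]
 [ 24.2  20.3]
 [ -4.8  31.5]]
finger tip [[ 13.7 -10.1]
 [ 15.6   8.8]]
[[-2.3 -3.8]] [0.55176363 0.17920382 0.04676177]
```

Request:
servo_tool(targets="0 -0.003 0 0.03 0 0 0;0 -0.003 0 0.06 0 0 0;0 -0.003 0 0.08 0 0 0;0 -0.003 0 0.092 0 0 0;0 -0.003 0 0.092 0 0 0;0 -0.003 0 0.092 0 0 0")

```text
time: 9.98
tool_pos: [0.5502, 0.1795, 0.0224]
ee_rot: [3.141, 0.001, -0.507]
wrist_force: [0.2, 0.3, -2.0]
width: 0.0394
```

Request:
servo_tool(targets="0 0 0 0.004 0 0 0;0 0 0 0.004 0 0 0;0 0 0 0.004 0 0 0")

```text
time: 10.23
tool_pos: [0.5508, 0.1797, 0.0223]
ee_rot: [-3.141, -0.0, -0.507]
wrist_force: [0.2, -0.5, -2.1]
width: 0.0396
```

Request:
servo_tool(targets="0 0 0 0.003 0 0 0;0 0 0 0.003 0 0 0;0 0 0 0.003 0 0 0")

```text
time: 10.48
tool_pos: [0.5506, 0.1796, 0.0213]
ee_rot: [-3.141, -0.0, -0.507]
wrist_force: [-0.6, 0.2, -1.6]
width: 0.04
```

Request:
servo_tool(targets="0 0 0 0.003 0 0 0;0 0 0 0.003 0 0 0;0 0 0 0.003 0 0 0")

```text
time: 10.73
tool_pos: [0.5505, 0.1796, 0.0204]
ee_rot: [-3.142, 0.0, -0.507]
wrist_force: [0.2, -0.4, -1.5]
width: 0.0396
```

Request:
servo_tool(targets="0 0 0 0.002 0 0 0;0 0 0 0.002 0 0 0;0 0 0 0.002 0 0 0")

```text
time: 10.98
tool_pos: [0.5505, 0.1796, 0.0199]
ee_rot: [-3.142, 0.0, -0.507]
wrist_force: [0.4, 0.5, -2.0]
width: 0.0397
```

Request:
servo_tool(targets="0 0 0 0.002 0 0 0;0 0 0 0.002 0 0 0;0 0 0 0.002 0 0 0")

```text
time: 11.23
tool_pos: [0.5506, 0.1796, 0.0198]
ee_rot: [-3.141, -0.0, -0.507]
wrist_force: [-1.1, -0.7, -0.0]
width: 0.0395
```

Request:
servo_tool(targets="0 0 0 0.002 0 0 0;0 0 0 0.002 0 0 0;0 0 0 0.002 0 0 0")

```text
time: 11.48
tool_pos: [0.5507, 0.1796, 0.0198]
ee_rot: [-3.141, -0.0, -0.507]
wrist_force: [-2.0, -1.0, 5.3]
width: 0.0398
```

Request:
servo_tool(targets="0 0 0 -0.0015 0 0 0;0 0 0 -0.0015 0 0 0;0.62 0 0 -0.0015 0 0 0;0.62 0 0 -0.0015 0 0 0;0.62 0 0 -0.0015 0 0 0;0.62 0 0 -0.0015 0 0 0;0.62 0 0 -0.0015 0 0 0")

```text
time: 12.07
tool_pos: [0.5505, 0.1796, 0.019]
ee_rot: [3.142, 0.0, -0.507]
wrist_force: [0.2, 0.3, -0.1]
width: 0.0583
```

```bash
python3 -c "
from look import *
look('scene',[.555,.18,.06],'pics/p2.png')
goto([.5507,.1796,.016],-29.05)"
```

```text
0.058287358625783395 [0.55049406 0.17958565 0.01902278] [ 0.21818758  0.25196059 -0.13693417] origin 280 139 k 6
shift [ 0.0006 -0.0004  0.0123] turn [ 0.      0.0001 -0.0001] t 12.12 pos [0.5505 0.1796 0.0191] F [0.13 0.96 0.18]
```

View pics/p2.png

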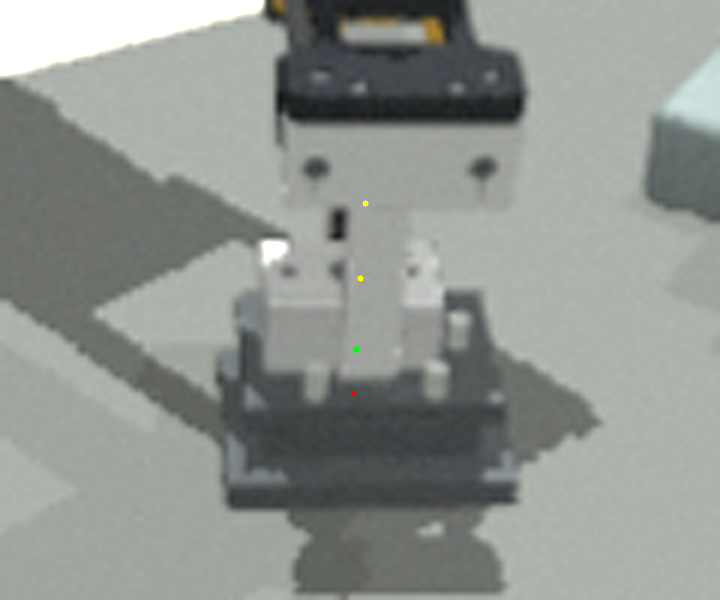

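Run:
```python
from h import *
s=vision.snapshot("scene"); o=np.array([280,139])
print(nest(get_obs()["tool_pos"][None]))
for z in(.042,.044,.046,.048,.05,.052): print(z,nest(onplane(s,o+np.array([[346,374],[403,377]])/6-.5,z)).tolist())
```

```text
[[-3.6 -4. ]]
0.042 [[16.4, -9.3], [18.4, 10.0]]
0.044 [[19.1, -9.7], [21.1, 9.6]]
0.046 [[21.9, -10.0], [23.8, 9.2]]
0.048 [[24.6, -10.3], [26.5, 8.8]]
0.05 [[27.4, -10.6], [29.3, 8.4]]
0.052 [[30.1, -10.9], [32.0, 8.0]]
```

Request:
servo_tool(targets="0.62 0 0 0.008 0 0.005 0;0.62 0 0 0.016 0 0.011 0;0.62 0 0 0.016 0 0.011 0;0.62 0 0 0.016 0 0.011 0;0.62 0 0 0.016 0 0.011 0")

```text
time: 12.58
tool_pos: [0.5504, 0.1798, 0.0154]
ee_rot: [-3.141, -0.035, -0.507]
wrist_force: [0.1, 0.5, -0.9]
width: 0.0581
```

Request:
servo_tool(targets="0.62 0.01 0 0 0 0 0;0.62 0.02 0 0 0 0 0;0.62 0.03 0 0 0 0 0;0.62 0.03 0 0 0 0 0;0.62 0.03 0 0 0 0 0;0.62 0.03 0 0 0 0 0")

```text
time: 13.08
tool_pos: [0.5572, 0.1759, 0.0155]
ee_rot: [-3.142, -0.034, -0.507]
wrist_force: [0.2, -0.0, 0.8]
width: 0.0579
```

```bash
cat > st.py <<'E'
from h import *
o=get_obs(); f=o["wrist_force"]; print("t",o["time"],"nest",nest(o["tool_pos"][None]),"z",o["tool_pos"][2],"Fnest",np.round([f[:2]@EX,f[:2]@EY,f[2]],2),"w",o["width"])
E
python3 st.py
```

```text
t 13.0833 nest [[ 4.1 -4.1]] z 0.015539387716681542 Fnest [0.16 0.06 0.84] w 0.057903148229453145
```

Request:
servo_tool(targets="0.62 0.004 0 0 0 0 0;0.62 0.008 0 0 0 0 0;0.62 0.008 0 0 0 0 0")

```text
time: 13.33
tool_pos: [0.559, 0.1749, 0.0157]
ee_rot: [-3.142, -0.035, -0.507]
wrist_force: [0.5, 0.1, 0.2]
width: 0.0583
```

Request:
servo_tool(targets="0.62 0.003 0 0 0 0 0;0.62 0.006 0 0 0 0 0;0.62 0.006 0 0 0 0 0")

```text
time: 13.58
tool_pos: [0.5598, 0.1745, 0.0157]
ee_rot: [-3.142, -0.034, -0.507]
wrist_force: [-1.4, 0.9, 1.0]
width: 0.0582
```

Request:
servo_tool(targets="0.62 0.003 0 0 0 0 0;0.62 0.006 0 0 0 0 0;0.62 0.006 0 0 0 0 0")

```text
time: 13.83
tool_pos: [0.5614, 0.1735, 0.0157]
ee_rot: [-3.142, -0.034, -0.507]
wrist_force: [0.1, 0.3, 0.7]
width: 0.0582
```

```bash
python3 st.py
```

```text
t 13.8333 nest [[ 8.9 -4.1]] z 0.015715959655081005 Fnest [-0.03  0.31  0.7 ] w 0.05816452571426678
```

Request:
servo_tool(targets="0.62 0.003 0 0 0 0 0;0.62 0.006 0 0 0 0 0")

```text
time: 14.0
tool_pos: [0.5628, 0.1727, 0.0157]
ee_rot: [3.142, -0.035, -0.507]
wrist_force: [-0.5, 0.3, -0.6]
width: 0.0581
```

Request:
servo_tool(targets="0.62 0.003 0 0 0 0 0;0.62 0.003 0 0 0 0 0")

```text
time: 14.17
tool_pos: [0.5636, 0.1722, 0.0158]
ee_rot: [3.142, -0.035, -0.507]
wrist_force: [-0.1, 0.3, -0.2]
width: 0.0581
```

Request:
servo_tool(targets="0.62 0.003 0 0 0 0 0;0.62 0.003 0 0 0 0 0")

```text
time: 14.33
tool_pos: [0.5642, 0.172, 0.0159]
ee_rot: [-3.142, -0.035, -0.507]
wrist_force: [-0.2, 0.9, -0.7]
width: 0.0581
```

```bash
python3 -c "
exec(open('st.py').read())
from look import *
look('scene',[.555,.18,.06],'pics/p3.png')"
```

```text
t 14.3333 nest [[12.1 -4.1]] z 0.015866265683707914 Fnest [-0.63  0.62 -0.74] w 0.05813560617490823
0.05813560617490823 [0.56420233 0.17195115 0.01586627] [-0.24505334  0.85060185 -0.7416831 ] origin 280 139 k 6
```

View pics/p3.png

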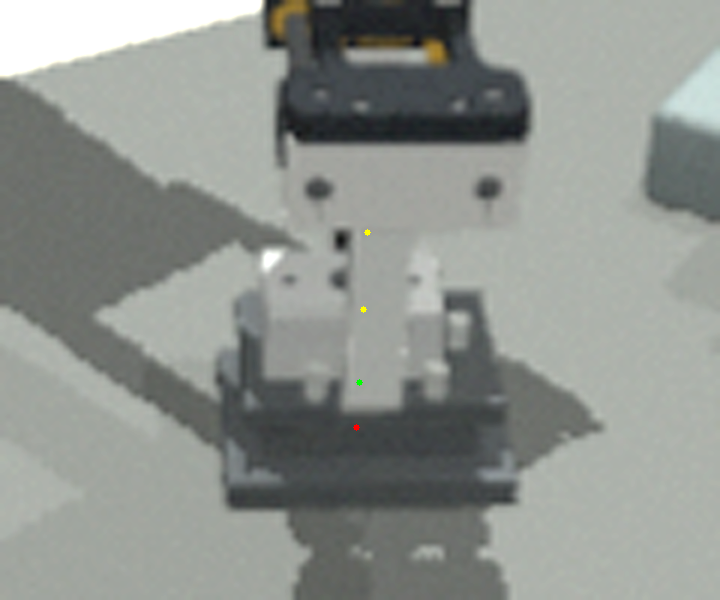

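Request:
servo_tool(targets="0.62 0.002 0 0 0 0 0;0.62 0.002 0 0 0 0 0")

```text
time: 14.55
tool_pos: [0.5645, 0.1718, 0.0159]
ee_rot: [-3.142, -0.035, -0.507]
wrist_force: [-0.2, -0.5, -0.7]
width: 0.0588
```

Request:
servo_tool(targets="0.62 0.002 0 0 0 0 0;0.62 0.002 0 0 0 0 0")

```text
time: 14.72
tool_pos: [0.565, 0.1716, 0.0159]
ee_rot: [-3.142, -0.035, -0.507]
wrist_force: [-0.9, -0.6, -0.3]
width: 0.058
```

Request:
servo_tool(targets="0.62 0.002 0 0 0 0 0;0.62 0.002 0 0 0 0 0")

```text
time: 14.88
tool_pos: [0.5654, 0.1713, 0.0159]
ee_rot: [-3.142, -0.035, -0.507]
wrist_force: [-0.6, -0.2, -0.7]
width: 0.0586
```

Request:
servo_tool(targets="0.62 0.002 0 0 0 0 0;0.62 0.002 0 0 0 0 0")

```text
time: 15.05
tool_pos: [0.5659, 0.1711, 0.016]
ee_rot: [-3.141, -0.035, -0.507]
wrist_force: [-0.2, 0.9, -0.1]
width: 0.0584
```

Request:
servo_tool(targets="0.62 0.001 0 0 0 0 0;0.62 0.001 0 0 0 0 0")

```text
time: 15.22
tool_pos: [0.5661, 0.171, 0.016]
ee_rot: [-3.142, -0.035, -0.507]
wrist_force: [-0.2, 0.8, -0.5]
width: 0.0584
```

Request:
servo_tool(targets="0.62 0.002 0 0 0 0 0;0.62 0.002 0 0 0 0 0")

```text
time: 15.38
tool_pos: [0.5666, 0.1707, 0.016]
ee_rot: [-3.141, -0.035, -0.507]
wrist_force: [-1.1, 0.6, -0.9]
width: 0.0582
```

Request:
servo_tool(targets="0.62 0.001 0 0 0 0 0;0.62 0.001 0 0 0 0 0")

```text
time: 15.55
tool_pos: [0.5667, 0.1706, 0.016]
ee_rot: [-3.141, -0.035, -0.507]
wrist_force: [-1.7, -0.1, -0.2]
width: 0.0582
```

Request:
servo_tool(targets="0.62 0.001 0 0 0 0 0;0.62 0.001 0 0 0 0 0")

```text
time: 15.72
tool_pos: [0.567, 0.1705, 0.016]
ee_rot: [-3.141, -0.035, -0.507]
wrist_force: [-0.8, 0.6, -0.5]
width: 0.0583
```

Request:
servo_tool(targets="0.62 0.001 0 0 0 0 0;0.62 0.001 0 0 0 0 0")

```text
time: 15.88
tool_pos: [0.5671, 0.1704, 0.016]
ee_rot: [-3.142, -0.035, -0.507]
wrist_force: [-0.5, 0.3, -0.4]
width: 0.0583
```

```bash
python3 st.py
```

```text
t 15.8833 nest [[15.4 -4. ]] z 0.016007181949862927 Fnest [-0.55 -0.01 -0.37] w 0.05825543385869251
```

Request:
servo_tool(targets="0.62 0.002 0 0 0 0 0;0.62 0.002 0 0 0 0 0")

```text
time: 16.05
tool_pos: [0.5673, 0.1702, 0.016]
ee_rot: [3.141, -0.034, -0.507]
wrist_force: [-1.3, 0.7, -0.4]
width: 0.058
```

Request:
servo_tool(targets="0.62 0.001 0 0 0 0 0;0.62 0.001 0 0 0 0 0")

```text
time: 16.22
tool_pos: [0.5673, 0.1702, 0.016]
ee_rot: [3.141, -0.034, -0.507]
wrist_force: [-2.3, 1.2, -0.5]
width: 0.0584
```

```bash
python3 st.py;python3 -c "
from look import *
look('scene',[.57,.18,.045],'pics/p4.png',30,25,14)"
```

```text
t 16.2167 nest [[15.7 -4.1]] z 0.015975590798667637 Fnest [-2.6  -0.03 -0.52] w 0.05841840221142603
0.05841840221142603 [0.56731706 0.1701882  0.01597559] [-2.29006181  1.23415189 -0.52473756] origin 314 173 k 14
```

View pics/p4.png

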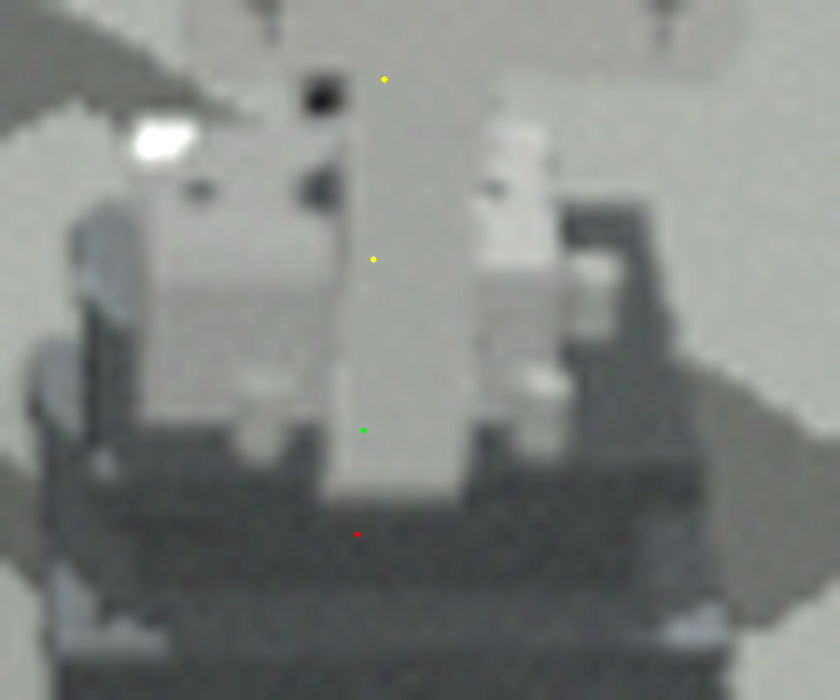

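Request:
servo_tool(targets="0.62 0.001 0 0 0 0 0;0.62 0.001 0 0 0 0 0")

```text
time: 16.43
tool_pos: [0.5674, 0.1701, 0.0159]
ee_rot: [3.141, -0.033, -0.507]
wrist_force: [-3.6, 1.1, 0.8]
width: 0.0583
```

Request:
servo_tool(targets="0.62 0.001 0 0 0 0 0;0.62 0.001 0 0 0 0 0")

```text
time: 16.6
tool_pos: [0.5674, 0.1701, 0.0159]
ee_rot: [3.141, -0.033, -0.507]
wrist_force: [-4.3, 1.6, 2.2]
width: 0.0584
```

Request:
servo_tool(targets="0.62 0.001 0 0 0 0 0;0.62 0.002 0 0 0 0 0;0.62 0.002 0 0 0 0 0")

```text
time: 16.85
tool_pos: [0.5674, 0.17, 0.0159]
ee_rot: [3.141, -0.032, -0.507]
wrist_force: [-5.3, 2.4, 2.5]
width: 0.0584
```

```bash
python3 st.py
```

```text
t 16.85 nest [[15.9 -4.2]] z 0.015880687590539448 Fnest [-5.81 -0.42  2.48] w 0.058413630147694365
```

Request:
servo_tool(targets="0.62 0.0015 0 0 0 0 0;0.62 0.003 0 0 0 0 0;0.62 0.003 0 0 0 0 0")

```text
time: 17.1
tool_pos: [0.5674, 0.17, 0.0158]
ee_rot: [3.141, -0.03, -0.507]
wrist_force: [-7.1, 2.9, 2.7]
width: 0.0584
```

```bash
python3 st.py
```

```text
t 17.1 nest [[15.9 -4.2]] z 0.015842301273411505 Fnest [-7.58 -0.91  2.66] w 0.05838272709118642
```

Request:
servo_tool(targets="0.62 0.0012 0 0 0 0 0;0.62 0.0012 0 0 0 0 0;0.62 0.0012 0 0 0 0 0;0.62 0.0012 0 0 0 0 0;0.62 0.0012 0 0 0 0 0")

```text
time: 17.52
tool_pos: [0.5674, 0.17, 0.0158]
ee_rot: [3.141, -0.03, -0.507]
wrist_force: [-7.1, 3.7, 3.1]
width: 0.0583
```

Request:
servo_tool(targets="0.62 0 0 0 0 0 0;0.62 0 0 0 0 0 0;0.62 0 0 0 0 0 0;0.62 0 0 0 0 0 0;0.62 0 0 0 0 0 0")

```text
time: 17.93
tool_pos: [0.5674, 0.17, 0.0158]
ee_rot: [3.141, -0.03, -0.507]
wrist_force: [-7.1, 3.7, 3.5]
width: 0.058
```

```bash
python3 st.py
```

```text
t 17.9333 nest [[15.9 -4.2]] z 0.01582908771893704 Fnest [-8.05 -0.21  3.54] w 0.057955022536781364
```

Request:
servo_tool(targets="0.62 0.001 0 0 0 0 0;0.62 0.001 0 0 0 0 0;0.62 0.001 0 0 0 0 0;0.62 0.001 0 0 0 0 0;0.62 0.001 0 0 0 0 0;0.62 0.001 0 0 0 0 0;0.62 0.001 0 0 0 0 0;0.62 0.001 0 0 0 0 0;0.62 0.001 0 0 0 0 0")

```text
time: 18.68
tool_pos: [0.5674, 0.17, 0.0158]
ee_rot: [3.141, -0.029, -0.507]
wrist_force: [-7.4, 2.6, 2.4]
width: 0.0583
```

```bash
python3 st.py
```

```text
t 18.6833 nest [[15.9 -4.2]] z 0.015817105592870438 Fnest [-7.69 -1.31  2.37] w 0.0583161413104749
```

Request:
servo_tool(targets="0.62 -0.008 0 0 0 0 0;0.62 -0.02 0 0 0 0 0;0.62 -0.035 0 0 0 0 0;0.62 -0.035 0 0 0 0 0;0.62 -0.035 0 0 0 0 0")

```text
time: 19.1
tool_pos: [0.5629, 0.173, 0.0162]
ee_rot: [-3.141, -0.036, -0.507]
wrist_force: [0.3, 0.1, -0.2]
width: 0.0582
```

```bash
python3 st.py
```

```text
t 19.1 nest [[10.5 -3.8]] z 0.016199645087737316 Fnest [ 0.24  0.22 -0.16] w 0.058235498013994955
```

Request:
servo_tool(targets="0.62 0 0 -0.06 0 0 0;0.62 0 0 -0.12 0 0 0;0.62 0 0 -0.18 0 -0.011 0;0.62 0 0 -0.18 0 -0.011 0;0.62 0 0 -0.18 0 -0.011 0")

```text
time: 19.52
tool_pos: [0.5624, 0.1736, 0.0618]
ee_rot: [-3.14, -0.003, -0.508]
wrist_force: [-0.2, 0.0, -0.2]
width: 0.0583
```

```bash
python3 -c "
exec(open('st.py').read())
w=world(1,-57); goto([*w,.06],-29.05,tilt=[2,0,0])"
```

```text
t 19.5167 nest [[ 9.7 -3.5]] z 0.06175357426225661 Fnest [-0.2  -0.1  -0.16] w 0.0582990285730443
shift [-0.0346  0.214   0.0065] turn [ 0.0105 -0.001  -0.0003] t 19.52 pos [0.5624 0.1736 0.0618] F [-0.22  0.01 -0.16]
```

Request:
servo_tool(targets="0 -0.01 0.08 0 0 0 0;0 -0.025 0.15 0 0.005 0 0;0 -0.034 0.214 0 0.0105 -0.001 0;0 -0.034 0.214 0 0.0105 -0.001 0;0 -0.034 0.214 0 0.0105 -0.001 0;0 -0.034 0.214 0 0.0105 -0.001 0;0 -0.034 0.214 0 0.0105 -0.001 0;0 -0.034 0.214 0 0.0105 -0.001 0;0 -0.034 0.214 0 0.0105 -0.001 0;0 -0.034 0.214 0 0.0105 -0.001 0")

```text
time: 20.35
tool_pos: [0.5276, 0.1317, 0.0607]
ee_rot: [-3.109, 0.003, -0.506]
wrist_force: [-0.4, -0.5, -0.2]
width: 0.0004
```

```bash
python3 -c "
exec(open('st.py').read())
from look import *
look('scene',[.555,.17,.06],'pics/q1.png')
look('top',[.555,.17,.06],'pics/q1t.png')
w=world(1,-57); goto([*w,.0155],-29.05,tilt=[2,0,0])"
```

```text
t 20.35 nest [[ -0.3 -57. ]] z 0.0606576590887187 Fnest [-0.08 -0.63 -0.24] w 0.00042160410005989224
0.00042160410005989224 [0.52762646 0.13167871 0.06065766] [-0.37218355 -0.50985151 -0.24323771] origin 276 140 k 6
0.0005586620191628252 [0.52755956 0.13161197 0.06068547] [-1.02029212  0.26759322 -0.10195312] origin 243 140 k 6
shift [0.0058 0.0051 0.1808] turn [0.0006 0.001  0.0001] t 20.45 pos [0.5275 0.1315 0.0607] F [ 0.32 -0.79  0.02]
```

View pics/q1.png

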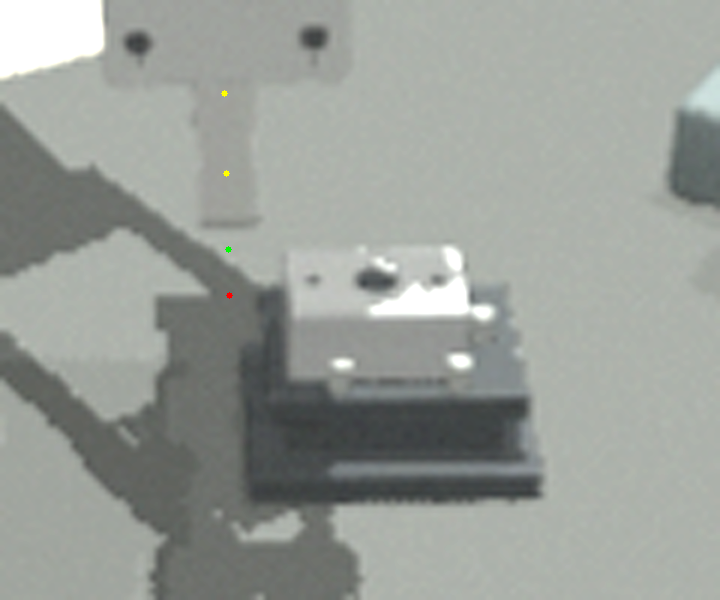

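View pics/q1t.png

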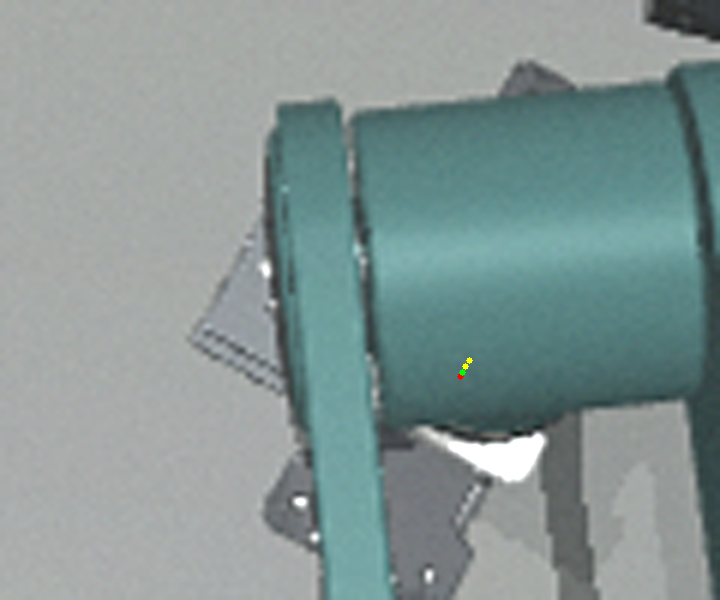

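Run:
```python
from h import *
s=vision.snapshot("scene"); o=np.array([276,140])
f=lambda uv,z: nest(onplane(s,o+np.array(uv)/6-.5,z)).tolist()
print("block top",f([[288,318],[468,317],[464,247],[287,247]],.068)); print("bore",f([[377,279],[314,280],[440,279]],.068))
print("pins",f([[343,363],[461,361],[484,312]],.052)); print("fingertip corners",f([[201,220],[260,220]],.0895))
```

```text
block top [[23.6, -38.4], [23.6, 21.5], [-19.0, 25.0], [-19.5, -36.7]]
bore [[0.7, -7.0], [1.1, -28.5], [0.9, 14.5]]
pins [[27.2, -19.7], [26.5, 20.0], [-2.3, 31.2]]
fingertip corners [[-3.2, -66.8], [-3.1, -47.1]]
```

Request:
servo_tool(targets="0 0.006 0.005 0.06 0 0 0;0 0.006 0.005 0.12 0 0 0;0 0.006 0.005 0.16 0 0 0;0 0.006 0.005 0.18 0 0 0;0 0.006 0.005 0.18 0 0 0;0 0.006 0.005 0.18 0 0 0")

```text
time: 21.0
tool_pos: [0.5287, 0.1308, 0.0158]
ee_rot: [-3.109, 0.003, -0.507]
wrist_force: [1.0, 0.2, 1.2]
width: 0.0001
```

Request:
servo_tool(targets="0 0 -0.01 0 0 0 0;0 0 -0.02 0 0 0 0;0 0 -0.03 0 0 0 0;0 0 -0.03 0 0 0 0;0 0 -0.03 0 0 0 0")

```text
time: 21.42
tool_pos: [0.5327, 0.1376, 0.0164]
ee_rot: [-3.108, 0.003, -0.507]
wrist_force: [0.5, 0.6, 0.1]
width: 0.0005
```

```bash
python3 -c "
exec(open('st.py').read())
from look import *
look('scene',[.555,.17,.06],'pics/q2.png')"
```

```text
t 21.4167 nest [[  1.2 -49.5]] z 0.016396754964157025 Fnest [0.14 0.77 0.05] w 0.00048484098632875196
0.00048484098632875196 [0.53266387 0.13757095 0.01639675] [0.50173801 0.60484744 0.05221455] origin 276 140 k 6
```

View pics/q2.png

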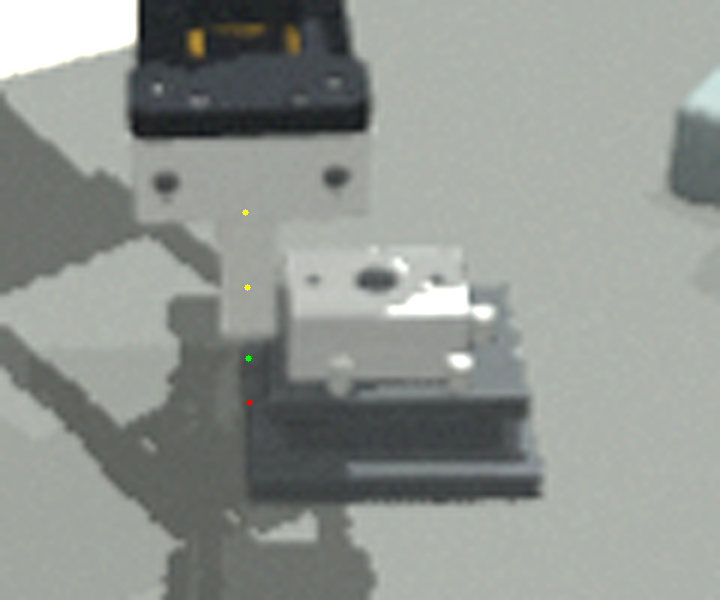

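Request:
servo_tool(targets="0 0 -0.008 0 0 0 0;0 0 -0.014 0 0 0 0;0 0 -0.014 0 0 0 0")

```text
time: 21.72
tool_pos: [0.5341, 0.1405, 0.0161]
ee_rot: [-3.109, 0.003, -0.507]
wrist_force: [-0.5, 0.3, -0.2]
width: 0.0006
```

Request:
servo_tool(targets="0 0 -0.004 0 0 0 0;0 0 -0.004 0 0 0 0")

```text
time: 21.88
tool_pos: [0.5343, 0.141, 0.0161]
ee_rot: [-3.109, 0.003, -0.507]
wrist_force: [-1.4, -1.2, 0.7]
width: 0.0006
```

Request:
servo_tool(targets="0 0.0002 -0.004 0 0 0 0;0 0.0002 -0.004 0 0 0 0")

```text
time: 22.05
tool_pos: [0.535, 0.1421, 0.0161]
ee_rot: [-3.109, 0.003, -0.507]
wrist_force: [-0.9, -1.5, 0.6]
width: 0.0006
```

Request:
servo_tool(targets="0 0.0002 -0.004 0 0 0 0;0 0.0002 -0.004 0 0 0 0")

```text
time: 22.22
tool_pos: [0.5355, 0.1431, 0.0161]
ee_rot: [-3.108, 0.003, -0.507]
wrist_force: [-0.8, -1.1, 0.2]
width: 0.0008
```

```bash
python3 st.py
```

```text
t 22.2167 nest [[  1.1 -43.2]] z 0.016116317969162082 Fnest [-0.2  -1.37  0.2 ] w 0.0007739690526373813
```

Request:
servo_tool(targets="0 0.0002 -0.003 0 0 0 0;0 0.0002 -0.003 0 0 0 0")

```text
time: 22.38
tool_pos: [0.5359, 0.1438, 0.0161]
ee_rot: [-3.108, 0.003, -0.507]
wrist_force: [-0.9, -1.1, 0.6]
width: 0.0004
```

Request:
servo_tool(targets="0 0.0002 -0.002 0 0 0 0;0 0.0002 -0.002 0 0 0 0")

```text
time: 22.55
tool_pos: [0.536, 0.144, 0.0161]
ee_rot: [-3.109, 0.004, -0.507]
wrist_force: [-1.2, -0.6, 0.1]
width: 0.0004
```

Request:
servo_tool(targets="0 0 -0.002 0 0 0 0;0 0 -0.002 0 0 0 0")

```text
time: 22.72
tool_pos: [0.5361, 0.144, 0.0161]
ee_rot: [-3.11, 0.004, -0.507]
wrist_force: [-1.6, -3.2, -0.1]
width: 0.0007
```

```bash
python3 st.py
```

```text
t 22.7167 nest [[  1.1 -42.2]] z 0.01610870325580597 Fnest [ 0.15 -3.58 -0.11] w 0.0006592138973645794
```

Request:
servo_tool(targets="0 0 -0.001 0 0 0 0;0 0 -0.002 0 0 0 0;0 0 -0.002 0 0 0 0")

```text
time: 22.97
tool_pos: [0.5361, 0.1441, 0.0161]
ee_rot: [-3.111, 0.004, -0.507]
wrist_force: [-3.6, -3.6, 0.7]
width: 0.0005
```

```bash
python3 st.py
```

```text
t 22.9667 nest [[  1.1 -42.1]] z 0.016120610795196375 Fnest [-1.38 -4.92  0.73] w 0.0005315222055405832
```

Request:
servo_tool(targets="0 0 -0.001 0 0 0 0;0 0 -0.002 0 0 0 0;0 0 -0.002 0 0 0 0")

```text
time: 23.22
tool_pos: [0.5361, 0.1441, 0.0161]
ee_rot: [-3.112, 0.004, -0.507]
wrist_force: [-3.4, -5.3, 1.4]
width: 0.0003
```

```bash
python3 st.py
```

```text
t 23.2167 nest [[  1.1 -42.1]] z 0.016129695606422557 Fnest [-0.43 -6.29  1.37] w 0.00034881939607602614
```

Request:
servo_tool(targets="0 0 -0.0015 0 0 0 0;0 0 -0.003 0 0 0 0;0 0 -0.003 0 0 0 0")

```text
time: 23.47
tool_pos: [0.5361, 0.1441, 0.0161]
ee_rot: [-3.113, 0.004, -0.507]
wrist_force: [-4.5, -5.7, 2.5]
width: 0.0008
```

```bash
python3 st.py
```

```text
t 23.4667 nest [[  1.1 -42.1]] z 0.016143779259255635 Fnest [-1.17 -7.18  2.5 ] w 0.0007850706563662692
```

Request:
servo_tool(targets="0 0 -0.0012 0 0 0 0;0 0 -0.0024 0 0 0 0;0 0 -0.0024 0 0 0 0;0 0 -0.0024 0 0 0 0;0 0 -0.0024 0 0 0 0")

```text
time: 23.88
tool_pos: [0.5361, 0.1441, 0.0162]
ee_rot: [-3.114, 0.004, -0.507]
wrist_force: [-5.3, -7.5, 2.0]
width: 0.0008
```

```bash
python3 st.py
```

```text
t 23.8833 nest [[  1.1 -42.1]] z 0.016161853536041777 Fnest [-1.   -9.08  1.98] w 0.0007737408724050115
```

Request:
servo_tool(targets="0 0 0 0 0 0 0;0 0 0 0 0 0 0;0 0 0 0 0 0 0;0 0 0 0 0 0 0;0 0 0 0 0 0 0;0 0 0 0 0 0 0;0 0 0 0 0 0 0")

```text
time: 24.47
tool_pos: [0.5361, 0.1441, 0.0161]
ee_rot: [-3.114, 0.004, -0.507]
wrist_force: [-5.4, -7.2, 2.3]
width: 0.0005
```

```bash
python3 st.py
```

```text
t 24.4667 nest [[  1.  -42.1]] z 0.01612953451525022 Fnest [-1.28 -8.9   2.34] w 0.0005240920892654597
```

Request:
servo_tool(targets="0 0 0.01 0 0 0 0;0 0 0.025 0 0 0 0;0 0 0.05 0 0 0 0;0 0 0.06 0 0 0 0;0 0 0.06 0 0 0 0")

```text
time: 24.88
tool_pos: [0.5305, 0.1333, 0.0161]
ee_rot: [-3.108, 0.003, -0.508]
wrist_force: [-0.1, 0.2, -0.9]
width: 0.0002
```

Request:
servo_tool(targets="0 0 0.05 -0.1 0 0 0;0 0 0.15 -0.25 0 0 0;0 0 0.3 -0.4 0 0 0;0 0 0.45 -0.4 0 0 0;0 0 0.6 -0.4 0 0 0;0 0 0.75 -0.4 0 0 0;0 0 0.75 -0.4 0 0 0;0 0 0.75 -0.4 0 0 0")

```text
time: 25.55
tool_pos: [0.4379, -0.0347, 0.1101]
ee_rot: [-3.107, 0.002, -0.511]
wrist_force: [0.2, 0.0, -1.0]
width: 0.0005
```

Run:
```python
exec(open('st.py').read())
from look import *
look('scene',[.555,.18,.06],'pics/r1.png'); look('top',[.555,.18,.06],'pics/r1t.png')
```

```text
t 25.55 nest [[   2. -246.]] z 0.11006187938522702 Fnest [ 0.15  0.13 -0.95] w 0.0005492510241840992
0.0005492510241840992 [ 0.4379117  -0.03468203  0.11006188] [ 0.19425947  0.04497502 -0.95434978] origin 280 139 k 6
0.0007990166302785735 [ 0.43839477 -0.03353018  0.10995099] [-0.41100727  0.77465744 -1.01783769] origin 239 140 k 6
```

View pics/r1.png

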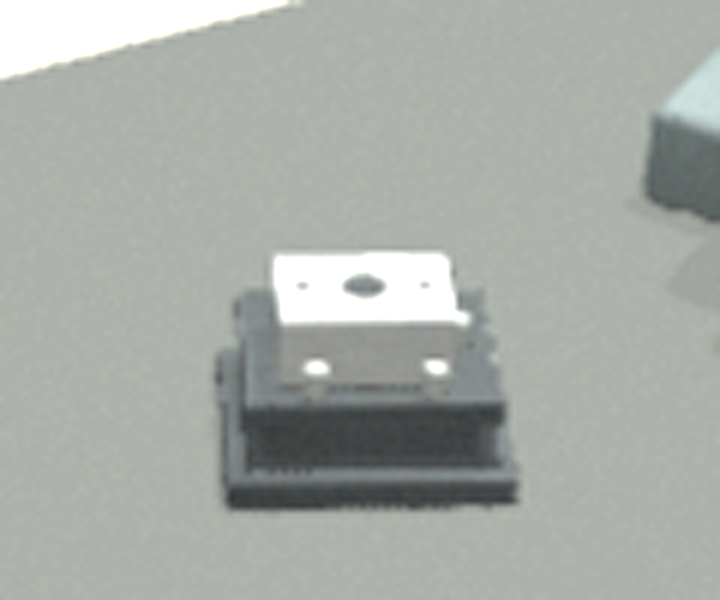

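View pics/r1t.png

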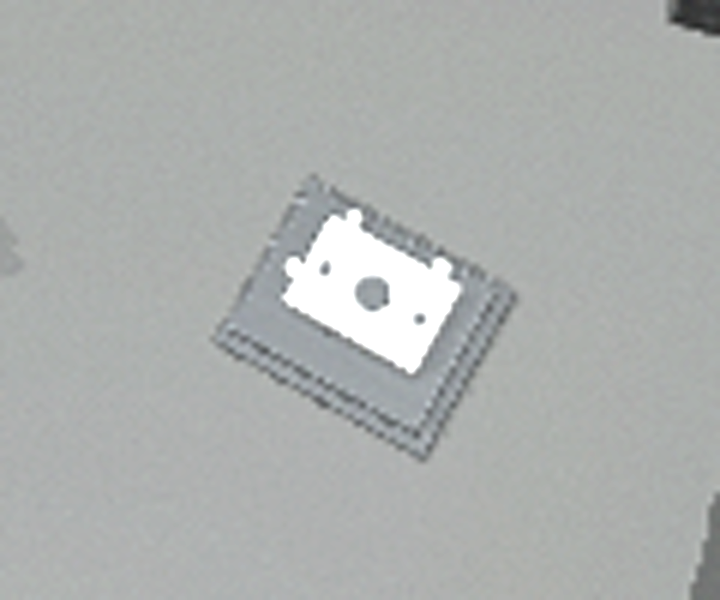

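Run:
```python
from h import *
from m import cen
for n,c0 in(("top",(239,140)),("scene",(280,139))):
    s=vision.snapshot(n); a,b=c0; g=s["image"][b:b+100,a:a+120].min(2); g=cv2.resize(g,None,fx=8,fy=8,interpolation=cv2.INTER_CUBIC)
    cs,h=cv2.findContours((g>135).astype(np.uint8),cv2.RETR_CCOMP,cv2.CHAIN_APPROX_NONE)
    big=max((i for i in range(len(cs)) if h[0,i,3]<0 and cv2.contourArea(cs[i])<300*900*1 and abs(cs[i][:,0].mean(0)-[490,400]).max()<120),key=lambda i:cv2.contourArea(cs[i]))
    P=[]
    for i in range(len(cs)):
        if h[0,i,3]==big and cv2.contourArea(cs[i])>20:
            u=(np.array(cen(cs[i][:,0]))+.5)/8-.5+[a,b]; p=onplane(s,u,.068)[0]; P.append((cv2.contourArea(cs[i]),*nest(p)[0]))
    P.sort(); print(n,np.round(P,1))
    if len(P)==3: d=np.array(P[1][1:])-np.array(P[0][1:]); print("angle vs ey",np.degrees(np.arctan2(-d[0],d[1])))
```

```text
top [[ 183.     6.3  -24. ]
 [ 213.     5.3   18.5]
 [1742.     5.9   -2.9]]
angle vs ey 1.3478872801985986
scene [[ 2.600e+01  1.000e+00  1.760e+01]
 [ 5.600e+01  1.000e+00 -2.410e+01]
 [ 1.285e+03  1.500e+00 -3.200e+00]]
angle vs ey -180.0
```

Run:
```python
from h import *
from scipy.ndimage import map_coordinates
def edge(s,P,Q,z,half=.006,n=60,m=61,lo=.1,hi=.9):
    # sample perpendicular profiles about world line P-Q (nest mm), half-max crossing, line fit
    g=s["image"].min(2).astype(float); P,Q=np.array(P,float),np.array(Q,float); t=(Q-P)/np.linalg.norm(Q-P); nrm=np.array([-t[1],t[0]])
    pts=[]
    for a in np.linspace(lo,hi,n):
        c=P+(Q-P)*a; q=np.linspace(-half*1e3,half*1e3,m); W=np.array([[*world(*(c+nrm*k)),z] for k in q])
        uv=proj(s,W); v=map_coordinates(g,[uv[:,1],uv[:,0]],order=1); th=(v[:8].mean()+v[-8:].mean())/2
        k=np.where(np.diff(np.sign(v-th)))[0]
        if len(k)==1: pts.append(c+nrm*q[k[0]])
    pts=np.array(pts); l=cv2.fitLine(pts.astype(np.float32),cv2.DIST_HUBER,0,.01,.01).ravel(); d=l[:2]*np.sign(l[:2]@t)
    print(len(pts),"angle",round(np.degrees(np.arctan2(d[1],d[0])),2),"pt",l[2:])
t=vision.snapshot("top"); s=vision.snapshot("scene")
print("top -x edge");edge(t,(-14,-33),(-14,27),.068)
print("top +x between pins");edge(t,(26,-12),(26,12),.068,lo=0,hi=1,half=.004)
print("top slab -x edge");edge(t,(-34,-44),(-34,44),.04,half=.004)
print("scene top front edge");edge(s,(22,-33),(22,27),.068,half=.006)
print("scene top rear edge");edge(s,(-18.5,-33),(-18.5,27),.068,half=.006)
```

```text
top -x edge
60 angle 90.26 pt [-13.46        3.3457627]
top +x between pins
60 angle 90.46 pt [25.48889  0.     ]
top slab -x edge
21 angle 90.31 pt [-31.         -4.5342374]
scene top front edge
60 angle 90.81 pt [22.220001   0.4983052]
scene top rear edge
60 angle 91.84 pt [-17.84      -6.091525]
```

```bash
python3 -c "
from h import *
print(robot.close_job(), get_obs()['time'])"
```

```text
the job is handed in; nothing more can be done
the job is handed in; nothing more can be done
```

The block is home on the plinth, against all three pins, and the job was handed in at about 26 s of robot time, with the arm clear of everything.

- **Placing:** I set it down with a contact force of about 5 N, short of all three pins, and let go.
- **Pair of pins:** I pushed it low on its long side until it met the pair. The wrist read about 7.7 to 8.1 N, held for about 1.5 s.
- **End pin:** I then slid it along the pair with the shut fingers until it met the end pin. The wrist read about 9 N, held for about 0.6 to 1 s. Sliding friction was only about 1 N, so the force on the pins was roughly 7 to 8 N each time.

**What the last checks showed:**
- **Contact:** both pictures show the block flat and touching all three pins, with slab visible all round it.
- **Position:** averaged over the two cameras, its centre was within about 0.5 mm of the spot I worked out from the pins (about x = +4, y = -3 mm on the nest). The cameras disagreed by over 4 mm in x.
- **Angle:** in the top view its long edges lay within about 0.2° of the slab edge and the pair.

**What failed or disagreed:**
- **Grasp:** the first one closed on air above the block, because the fingertips sit about 29 mm above the TCP that the robot reports. I found this in the pictures and regripped lower.
- **Angle, weaker readings:** the hole marks in the top view suggested about 1.3°, and the scene camera's edges read 0.8° and 1.8°. I trusted the longer top-view edges.
- **V-block, ball stand and height gauge:** I planned the moves to stay clear of them, but did not re-measure them at the end.

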